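Stack a lens blank and its retaining ring into the lens cell

TASK

The lens cell on the bench already has its spacer at the bottom. Finish the stack in build order: set the lens blank on the spacer, domed face up and without dropping it, let it go, then lay the flat retaining ring on top of the lens so that both lie level inside the cell. A taller, thin-walled spare spacer of the same diameter stands with the parts: leave it where it is.

Things in the scene. Friction and masses are not known exactly. Their poses are not given: they have to be found in the camera images.
- lens_cell: Fixed lens cell: steel plate 110x64x8 (x, y, z), two aluminium walls 3 mm thick curving round its axis at +x and -x, 42 deg each side of x, inner radius 28, straight to z 62, flared to radius 36 at the top, z 74. Gaps at +y and -y let fingers in along y to the plate. Fixed spacer inside, top at z 32. Origin: centre of underside. Seated undersides: lens z 32, ring z 50 mm.
- lens_blank: Lens blank: solid frosted pale grey-green glass disc, diameter 50, cylindrical edge 18 mm high, with a low dome 4 mm higher in the middle of its upper face (dome diameter 33). Weighs about 80 g. Lies flat on the bench, dome up. Origin: centre of its flat underside, z up.
- retaining_ring: Retaining ring: flat dark steel ring, outer diameter 50, hole 36, 14 mm high, about 60 g; lies flat on the bench, either way up is right. Origin: centre of its underside, z along its axis.
- spare_spacer: Spare spacer, not needed: upright dark steel tube, outer diameter 50, hole 42, 24 mm high (thinner wall and taller than the retaining ring). Origin: centre of its underside.
Things that resemble listed ones, but are neither listed nor needed, are in the scene too. What is shaped like the lens_blank but purple is not meant.

How it is judged:
On the way, in this order (a step that is already met when the one before it is completed fails the run):
1. the lens blank lies dome up on the spacer in the cell, level and let go (horizontal distance between lens_blank and lens_cell below 0.01 m and z of lens_blank in the frame of lens_cell between 0.028 and 0.036 m and angle between lens_blank's own z axis and vertical below 0.17 rad and linear speed of lens_blank below 0.03 m/s and contact force between the fingers and lens_blank below 0.1 N), for 0.2 s.
2. the retaining ring lies on the lens blank in the cell, level and let go (((horizontal distance between retaining_ring and lens_cell below 0.01 m and z of retaining_ring in the frame of lens_cell between 0.046 and 0.054 m and angle between retaining_ring's own z axis and vertical below 0.17 rad and linear speed of retaining_ring below 0.03 m/s and contact force between the fingers and retaining_ring below 0.1 N) or (horizontal distance between retaining_ring and lens_cell below 0.01 m and z of retaining_ring in the frame of lens_cell between 0.06 and 0.068 m and angle between retaining_ring's own z axis and vertical above 2.97 rad and linear speed of retaining_ring below 0.03 m/s and contact force between the fingers and retaining_ring below 0.1 N))), for 0.2 s.
At the end, for the whole second after the job is handed in: Lens blank dome up on the spacer and retaining ring (either way up) on it: each within 10 mm of the cell axis, 4 mm of its seated height (undersides 32 and 50 mm above the cell origin) and 10 degrees of level, at rest, let go; spare spacer within 30 mm of its start (all of step 1 and ((horizontal distance between retaining_ring and lens_cell below 0.01 m and z of retaining_ring in the frame of lens_cell between 0.046 and 0.054 m and angle between retaining_ring's own z axis and vertical below 0.17 rad and linear speed of retaining_ring below 0.03 m/s and contact force between the fingers and retaining_ring below 0.1 N) or (horizontal distance between retaining_ring and lens_cell below 0.01 m and z of retaining_ring in the frame of lens_cell between 0.06 and 0.068 m and angle between retaining_ring's own z axis and vertical above 2.97 rad and linear speed of retaining_ring below 0.03 m/s and contact force between the fingers and retaining_ring below 0.1 N)) and distance of spare_spacer from where it was at the start of the episode below 0.03 m); the robot touches nothing.
It fails at once if the spare spacer is moved more than 30 mm (distance of spare_spacer from where it was at the start of the episode above 0.03 m).
It fails at once if the lens blank is dropped (falls free for more than about 2 cm) (contact force between the fingers and lens_blank below 0.1 N and linear speed of lens_blank above 0.6 m/s).
It also fails if it takes over 42 s, if anything falls off the work surface, if the arm or the gripper's body presses on something with over 40 N, if the wrist force passes 120 N, or if a joint passes its speed limit or range.

ROBOT

A 6-joint arm with a two-finger parallel gripper is mounted at the origin on a cart in front of the work surface, level with it; the furniture and walls round the work are solid. World frame = base frame: x ahead of the robot, y to its left, z up, the work surface at z = 0. Lengths are in m, angles in rad, forces in N, time in s.
With the tool pointing down it reaches from about 0.35 to 0.875 m from the base axis. Payload 4.2 kg.
Tool frame: the origin (TCP) lies midway between the tips of the shut fingers; the grasp point (between the pads) lies 19 mm behind it; z points along the fingers, y is the line along which they close (so a half turn about z gives the same grasp; the last joint's range is limited). The gripper opens to 85 mm and grips with 20 to 120 N. Pads are 22 mm wide; open, the fingers measure 114 mm over their backs; the gripper's body (76 mm by 85 mm) begins 54 mm behind the grasp point. The pads swing forward as they close: fully open they stand 13 mm farther back than shut.
Start: joints at [1.528, 0.385, 0.008, 0, -1.194, -0.259], TCP at [0.186, 0.597, 0.231] pointing down, gripper open.
Joint ranges: [-3.14, 3.14], [-1.21, 2.06], [-1.07, 1.41], [-3.16, 2.05], [-2.99, -0.16], [-3.1, 3.1]. Speed limits (rad/s): [2.79, 2.79, 3.14, 3.14, 3.14, 3.14].

INTERFACE

Orientations are given as a unit quaternion [w, x, y, z].
In Python, from rig import manip, monitor, cams gives the robot as it stands. Calls block until the motion is done:
- manip.movep(position, orientation): joint-space move of the TCP to a pose.
- manip.servo_line(position, frame=None, max_speed=0.15): straight line of the TCP; frame=None keeps the orientation; max_speed is the mean speed in m/s.
- manip.goto_joints(angles): joint-space move.
- manip.command_gripper(opening, strength=None): finger opening in m; strength is the grip in N (None keeps the last); returns when the fingers have stopped.
- manip.sleep(seconds).
- manip.ik(position, orientation): joint angles nearest the present ones, or None.
- monitor.state(): the state.
- cams.snapshot(name): name is "scene" or "side" or "wrist"; returns the picture (420x560x3 uint8, red, green, blue); there is no depth.
- cams.camera_model(name): a dict with "fx", "fy", "cx", "cy" (pixels), "R" (3x3) and "t" (3): a world point X has camera coordinates R X + t. Camera axes: x right, y down, z forward; pixel columns grow to the right and rows downward; lengths in m; the calibration is good to about 2 mm. The wrist camera is an equidistant fisheye: a pixel r from the principal point sees the ray r / f radians off the axis. A picture is of the moment at which its call begins: read the wrist's pose just before it. camera_model takes no time and is no camera call; for the wrist camera it gives the pose at the moment of the call.
A pose or a line that the arm cannot do raises manip.Unreachable and nothing moves.
- manip.job_done(): hands the job in; it is judged then, once.
The state is a dict: "t": time; "joints": joint angles; "qvel": joint speeds; "joint_efforts": joint torques, N m; "ee_pos": TCP position; "tcp_rot": TCP orientation; "wrist_force": force on the tool from outside, world axes, zero at the start; "wrist_torque": the same for the moment, N m; "gripper_width": finger opening in m; "finger_force": force on a finger pad.
Only numpy, scipy, OpenCV 4.12 (cv2) and the standard library are available. Lean on these libraries where they do the work, as an engineer would, in place of code of your own. Each camera call takes 0.05 s, during which the arm holds its last target. There are 200 camera calls.

## Working session

There is one attempt and no reset: what is moved stays moved. The work goes in short steps, each a Python script; the robot and the scene stay as the last script left them, time stands still between calls to the robot, and variables do not carry over. Pictures are saved under pics/ and viewed, at most 10 in all, crops included, and the job is handed in when it is done.

```bash
mkdir -p pics
python3 - <<'E'
from rig import manip,monitor,cams
import cv2,numpy as np
for n in("scene","side","wrist"):
    im=cams.snapshot(n);m=cams.camera_model(n)
    cv2.imwrite(f"pics/a_{n}.png",im[:,:,::-1])
    print(n,m["fx"],m["cx"],m["cy"],np.round(-np.array(m["R"]).T@m["t"],3),np.round(m["R"],2).tolist())
print(monitor.state())
E
```

```text
scene 414.6976253326912 278.59095911121335 212.73329579744407 [ 0.256 -0.309  0.652] [[0.87, -0.49, 0.02], [-0.35, -0.65, -0.68], [0.34, 0.58, -0.73]]
side 465.8557579291641 276.9606469952645 209.34599482198914 [ 0.136 -0.489  0.633] [[0.84, -0.54, 0.0], [-0.32, -0.5, -0.81], [0.44, 0.68, -0.59]]
wrist 325.19226210127806 280.2497187192643 207.3285089926913 [0.248 0.576 0.373] [[-0.3, -0.95, 0.0], [-0.92, 0.29, 0.26], [-0.25, 0.08, -0.97]]
{'t': 0.15, 'joints': array([ 1.52758481e+00,  3.85418230e-01,  6.94355356e-03, -3.42974648e-04,
       -1.19397836e+00, -2.58602947e-01]), 'qvel': array([-0.00049718, -0.00197489,  0.00264334,  0.00174283, -0.00181947,
        0.00081961]), 'joint_efforts': array([ 1.28774750e-04, -3.92678583e+01,  1.88579857e+01,  4.18861315e+00,
       -3.43850181e-03, -1.36776947e-06]), 'ee_pos': array([0.1856393 , 0.5963452 , 0.23045257]), 'tcp_rot': array([ 8.40689754e-04,  9.88625236e-01, -1.50397574e-01, -6.94420319e-05]), 'wrist_force': array([-0.27983859,  0.2368028 ,  0.60406942]), 'wrist_torque': array([0.03714497, 0.00074698, 0.07974663]), 'finger_force': 0.0, 'gripper_width': 0.08509581051012442}
```

View pics/a_scene.png

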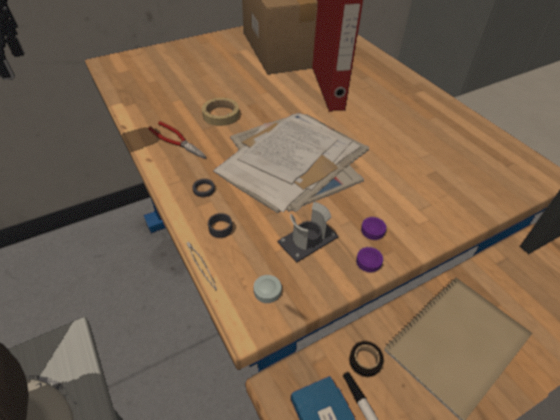

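View pics/a_side.png

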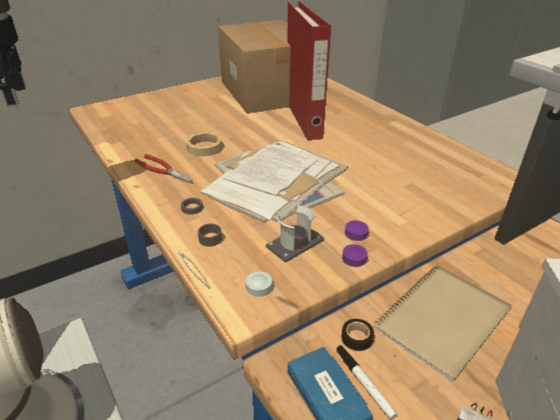

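The scene picture shows the lens at (267,288), the cell at (308,236), and two dark rings at (204,187) and (220,225). The ring at (204,187) looks lower, so it is probably the retaining ring. The purple discs are decoys. I'll enlarge to check.

Run:
```python
import cv2,numpy as np
a=cv2.imread("pics/a_scene.png")[170:310,180:345];b=cv2.imread("pics/a_side.png")[185:305,165:330]
cv2.imwrite("pics/c1.png",cv2.resize(a,None,fx=4,fy=4,interpolation=cv2.INTER_CUBIC))
cv2.imwrite("pics/c2.png",cv2.resize(b,None,fx=4,fy=4,interpolation=cv2.INTER_CUBIC))
```

```text
(no output)
```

View pics/c1.png

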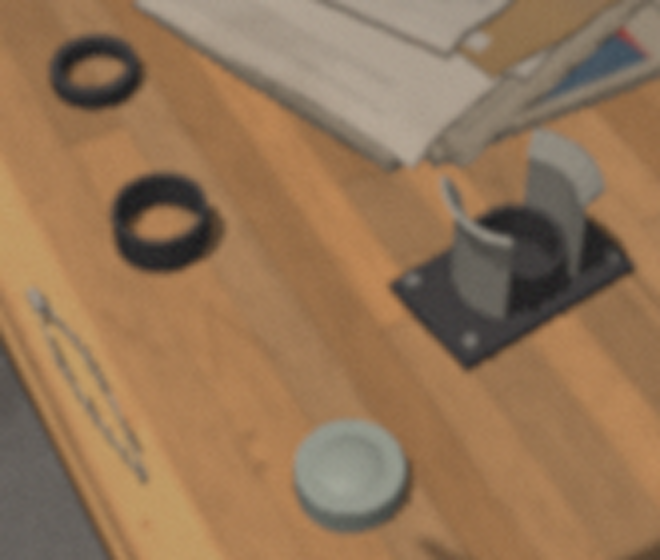

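View pics/c2.png

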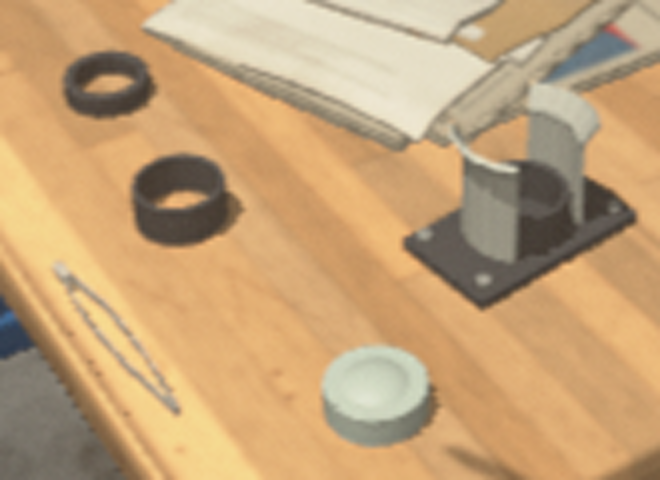

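Enlarged scene crop: lens top face at about (351,468), ring at (97,68), spare at (162,213). The visible plate corners are left (392,285), front (470,362) and right (632,265). The side crop agrees, and the retaining ring is the lower, thicker-walled one at the top left.

```bash
cat > h.py <<'E'
from rig import manip,monitor,cams
import cv2,numpy as np
from scipy.spatial.transform import Rotation as Ro
def pix(m,u,v,z,fish=False):
    x=np.array([(u-m["cx"])/m["fx"],(v-m["cy"])/m["fy"]])
    if fish:
        r=np.linalg.norm(x); d=np.r_[x/max(r,1e-9)*np.sin(r),np.cos(r)]
    else: d=np.r_[x,1]
    R=np.array(m["R"]);C=-R.T@m["t"];d=R.T@d
    return C+d*(z-C[2])/d[2]
def proj(m,X):
    p=np.array(m["R"])@X+m["t"];r=np.hypot(p[0],p[1]);th=np.arctan2(r,p[2])
    return np.array([m["cx"]+m["fx"]*th*p[0]/r,m["cy"]+m["fy"]*th*p[1]/r])
def down(yaw):  # tool y along angle yaw in the xy plane, z down
    y=np.array([np.cos(yaw),np.sin(yaw),0]);z=np.array([0,0,-1.])
    q=Ro.from_matrix(np.c_[np.cross(y,z),y,z]).as_quat();return q[[3,0,1,2]]
E
python3 - <<'E'
from h import *
P={"lens":[(351,468),(377,389),.018],"ring":[(97,68),(108,81),.014],"spare":[(162,213),(180,185),.024],
"L":[(392,285),(405,240),.008],"F":[(470,362),(483,298),.008],"R":[(632,265),(636,211),.008],}
W={}
for k,(a,b,z) in P.items():
    f=lambda p,o:((p[0]+.5)/4-.5+o[0],(p[1]+.5)/4-.5+o[1])
    A=pix(cams.camera_model("scene"),*f(a,(180,170)),z);B=pix(cams.camera_model("side"),*f(b,(165,185)),z)
    W[k]=(A+B)/2;print(k,A.round(4),B.round(4))
print("cell",(W["L"]+W["R"])/2,"len",np.linalg.norm(W["R"]-W["F"]),np.linalg.norm(W["L"]-W["F"]),np.degrees(np.arctan2(*(W["R"]-W["F"])[[1,0]])),np.degrees(np.arctan2(*(W["L"]-W["F"])[[1,0]])))
c=(W["L"]+W["R"])/2
for n,p in(("lens",W["lens"]),("cell",c),("ring",W["ring"])):
  for yd in range(-90,91,15):
    q=[manip.ik([p[0],p[1],z],down(np.radians(yd))) for z in(.005,.1,.2)]
    print(n,yd,[None if a is None else a.round(2).tolist() for a in q][::2])
E
```

```text
lens [0.4474 0.0481 0.018 ] [0.4449 0.0456 0.018 ]
ring [0.4477 0.3453 0.014 ] [0.4453 0.343  0.014 ]
spare [0.4331 0.2219 0.024 ] [0.4326 0.2235 0.024 ]
L [0.5187 0.1377 0.008 ] [0.5178 0.1385 0.008 ]
F [0.5285 0.0787 0.008 ] [0.5269 0.0799 0.008 ]
R [0.6315 0.0913 0.008 ] [0.6324 0.0926 0.008 ]
cell [0.57508289 0.11502015 0.008     ] len 0.10499483994190932 0.05955558722699668 6.92751860503757 99.16591044816266
lens -90 [[0.47, 0.41, -0.68, 0.0, -0.47, 1.1], [0.47, 0.11, -0.45, 0.0, -1.01, 1.1]]
lens -75 [[0.47, 0.41, -0.68, 0.0, -0.47, 1.36], [0.47, 0.11, -0.45, 0.0, -1.01, 1.36]]
lens -60 [[0.47, 0.41, -0.68, 0.0, -0.47, 1.63], [0.47, 0.11, -0.45, 0.0, -1.01, 1.63]]
lens -45 [[0.47, 0.41, -0.68, 0.0, -0.47, 1.89], [0.47, 0.11, -0.45, 0.0, -1.01, 1.89]]
lens -30 [[0.47, 0.41, -0.68, 0.0, -0.47, 2.15], [0.47, 0.11, -0.45, 0.0, -1.01, 2.15]]
lens -15 [[0.47, 0.41, -0.68, 0.0, -0.47, 2.41], [0.47, 0.11, -0.45, 0.0, -1.01, 2.41]]
lens 0 [[0.47, 0.41, -0.68, 0.0, -0.47, 2.67], [0.47, 0.11, -0.45, 0.0, -1.01, 2.67]]
lens 15 [[0.47, 0.41, -0.68, 0.0, -0.47, 2.93], [0.47, 0.11, -0.45, 0.0
[... 2040 characters left out ...]
1.67]]
ring -15 [[0.94, 0.54, -0.4, 0.0, -0.63, 1.94], [0.94, 0.31, -0.19, 0.0, -1.07, 1.94]]
ring 0 [[0.94, 0.54, -0.4, 0.0, -0.63, 2.2], [0.94, 0.31, -0.19, 0.0, -1.07, 2.2]]
ring 15 [[0.94, 0.54, -0.4, 0.0, -0.63, 2.46], [0.94, 0.31, -0.19, 0.0, -1.07, 2.46]]
ring 30 [[0.94, 0.54, -0.4, 0.0, -0.63, 2.72], [0.94, 0.31, -0.19, 0.0, -1.07, 2.72]]
ring 45 [[0.94, 0.54, -0.4, 0.0, -0.63, 2.98], [0.94, 0.31, -0.19, 0.0, -1.07, 2.98]]
ring 60 [[0.94, 0.54, -0.4, 0.0, -0.63, -3.04], [0.94, 0.31, -0.19, 0.0, -1.07, -3.04]]
ring 75 [[0.94, 0.54, -0.4, -0.0, -0.63, -2.78], [0.94, 0.31, -0.19, 0.0, -1.07, -2.78]]
ring 90 [[0.94, 0.54, -0.4, -0.0, -0.63, -2.51], [0.94, 0.31, -0.19, 0.0, -1.07, -2.51]]
```

Run:
```python
from h import *
manip.movep([.45,.09,.2],down(np.radians(-82)))
manip.sleep(.2)
m=cams.camera_model("wrist");im=cams.snapshot("wrist")
np.save("m1.npy",m,allow_pickle=True)
cv2.imwrite("pics/w1raw.png",im[:,:,::-1])
for X in([.446,.047,.018],[.575,.115,.032],[.4465,.344,.014]):print(proj(m,np.array(X)))
print(monitor.state()["t"],monitor.state()["ee_pos"])
cv2.imwrite("pics/w1.png",cv2.resize(im[:,:,::-1],(800,600)))
```

```text
[320.7048766  195.70813663]
[272.1174588   57.62367755]
[ 67.3061422  162.19151276]
2.4583 [0.45004188 0.09044379 0.19995692]
```

View pics/w1.png

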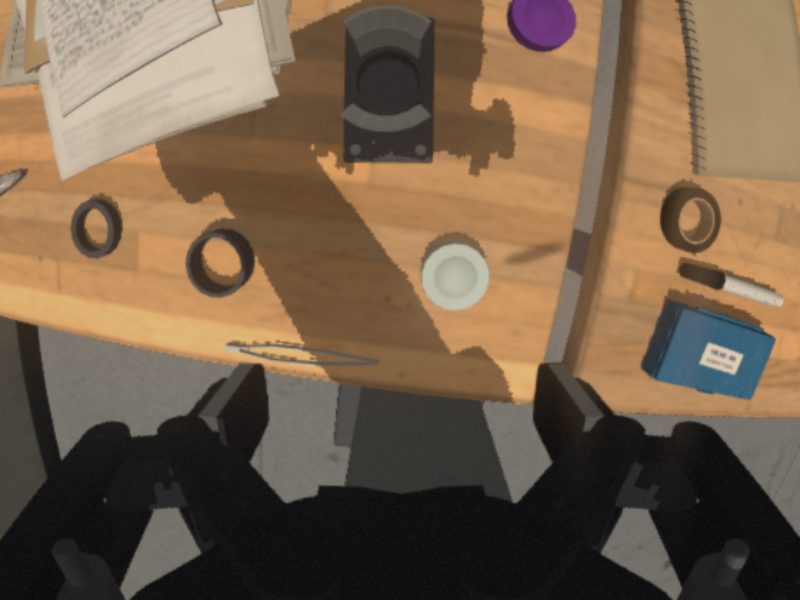

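Wrist view (800x600): lens top centre (455,275), cell spacer centre (389,82), near plate corners (344,162) and (433,160), ring centre (97,227). The cell is aligned with the tool yaw.

Run:
```python
from h import *
m=np.load("m1.npy",allow_pickle=True).item()
g=lambda u,v,z:pix(m,(u+.5)*.7-.5,(v+.5)*.7-.5,z,True).round(4)
print("lens",g(455,275,.018),"dome",g(457,277,.022),"cell",g(389,82,.032),"ring",g(96.5,227,.014))
a,b=g(344,162,.008),g(433,160,.008);print(a,b,np.degrees(np.arctan2(*(a-b)[[1,0]])),np.linalg.norm(a-b))
mid=(a+b)/2
d=(a-b)/np.linalg.norm(a-b);print("cell from edge",mid+.055*np.array([d[1],-d[0],0]))
```

```text
lens [0.4491 0.05   0.018 ] dome [0.4487 0.049  0.022 ] cell [0.5754 0.115  0.032 ] ring [0.4506 0.3439 0.014 ]
[0.5181 0.14   0.008 ] [0.528  0.0773 0.008 ] 98.97262661489641 0.06347676740351546
cell from edge [0.57737696 0.11722794 0.008     ]
```

```bash
cat >> h.py <<'E'
Y=np.radians(-81.5)
def pick(x,y,z=.001):
    """squeeze along the cell's x to centre, then grip along the cell's y"""
    manip.command_gripper(.07,20)
    manip.movep([x,y,.06],down(Y+np.pi/2))
    manip.servo_line([x,y,z+.001],max_speed=.1)
    manip.command_gripper(.03,20); w=monitor.state()["gripper_width"]
    manip.command_gripper(.07)
    manip.movep([x,y,z],down(Y))
    manip.command_gripper(.03,40)
    s=monitor.state(); print("widths",w,s["gripper_width"],"F",s["finger_force"],"pos",s["ee_pos"],"wf",s["wrist_force"],"t",s["t"])
E
python3 - <<'E'
from h import *
pick(.448,.0485)
p=monitor.state()["ee_pos"]
manip.servo_line([p[0],p[1],.13],max_speed=.15)
manip.movep([.576,.1155,.13],down(Y)); manip.sleep(.2)
m=cams.camera_model("wrist");im=cams.snapshot("wrist");np.save("m2.npy",m,allow_pickle=True)
cv2.imwrite("pics/w2.png",cv2.resize(im[:,:,::-1],(800,600)))
s=monitor.state();print(s["ee_pos"],s["gripper_width"],s["t"])
E
```

```text
widths 0.04897243143439002 0.04854352042060756 F 40.89078605175018 pos [0.44811482 0.04851236 0.00137379] wf [-0.10067399 -0.57295894  5.15070252] t 7.35
[0.57528599 0.11504811 0.1302238 ] 0.04870329942206919 9.2417
```

View pics/w2.png

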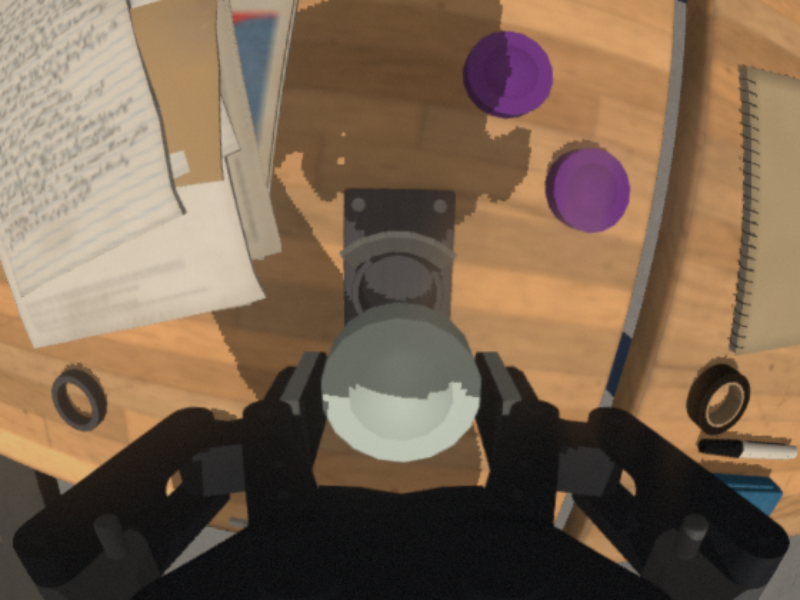

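The lens is held level in the grip, centred at (401,382). The cell's far plate corners are at (345,190) and (454,190), so it is laterally aligned.

Run:
```python
from h import *
m=np.load("m2.npy",allow_pickle=True).item()
g=lambda u,v,z:pix(m,(u+.5)*.7-.5,(v+.5)*.7-.5,z,True)
a,b=g(345,190,.008),g(454,190,.008);d=(a-b)/np.linalg.norm(a-b)
print(np.degrees(np.arctan2(d[1],d[0])),np.linalg.norm(a-b),"cell",(a+b)/2-.055*np.array([d[1],-d[0],0]))
print("lens",g(401,382,.13+.017),g(400,390,.13+.021))
```

```text
98.4382257344275 0.06189641614462651 cell [0.57622157 0.11491689 0.008     ]
lens [0.57966799 0.11473176 0.147     ] [0.57894897 0.11492452 0.151     ]
```

```bash
cat >> h.py <<'E'
def place(x,y,zc,top):
    """lower through the flare to just over the seat, then feel for it, release, rise"""
    manip.servo_line([x,y,top],max_speed=.15)
    f0=monitor.state()["wrist_force"]
    for z in np.r_[np.arange(top-.008,zc+.002,-.008),np.arange(zc+.002,zc-.0035,-.0008)]:
        manip.servo_line([x,y,z],max_speed=.06)
        s=monitor.state();df=s["wrist_force"]-f0
        print(round(z,4),s["ee_pos"].round(4),df.round(1))
        if np.linalg.norm(df)>15 or (df[2]>4 and z<zc+.002): break
    return s["ee_pos"],df
E
python3 - <<'E'
from h import *
p,df=place(.576,.115,.033,.08)
print(monitor.state()["t"],monitor.state()["gripper_width"])
E
```

```text
0.072 [0.576  0.115  0.0722] [-0.5 -0.7 -0. ]
0.064 [0.5756 0.1148 0.0635] [ 0.1 -0.6 -0.8]
0.056 [0.5757 0.1148 0.0554] [-0.  -0.6 -0.7]
0.048 [0.5756 0.1148 0.0474] [-0.3  0.2 -1.2]
0.04 [0.5756 0.1148 0.0394] [-0.2  0.1  0.1]
0.035 [0.5757 0.1149 0.0346] [ 0.1  0.5 -0.1]
0.0342 [0.5761 0.115  0.0343] [-0.6  0.6 -0.6]
0.0334 [0.5761 0.115  0.0334] [ 0.2 -0.3 -0.9]
0.0326 [0.5761 0.115  0.0334] [-2.4 -0.4  5.9]
12.1417 0.04867626708990188
```

Run:
```python
from h import *
manip.command_gripper(.07)
manip.sleep(.3)
manip.servo_line([.576,.115,.15],max_speed=.15)
manip.movep([.448,.344,.13],down(Y+np.pi/2))
im=cams.snapshot("scene")[170:310,180:345]
m=cams.camera_model("wrist");w=cams.snapshot("wrist");np.save("m3.npy",m,allow_pickle=True)
o=np.zeros((600,800,3),np.uint8)
o[:280,:330]=cv2.resize(im,(330,280))
o[280:,:]=cv2.resize(w,(800,600))[150:470]
cv2.imwrite("pics/w3.png",o[:,:,::-1])
print(monitor.state()["t"],proj(m,np.array([.448,.344,.014])))
```

```text
14.8417 [281.01098219 200.60406674]
```

View pics/w3.png

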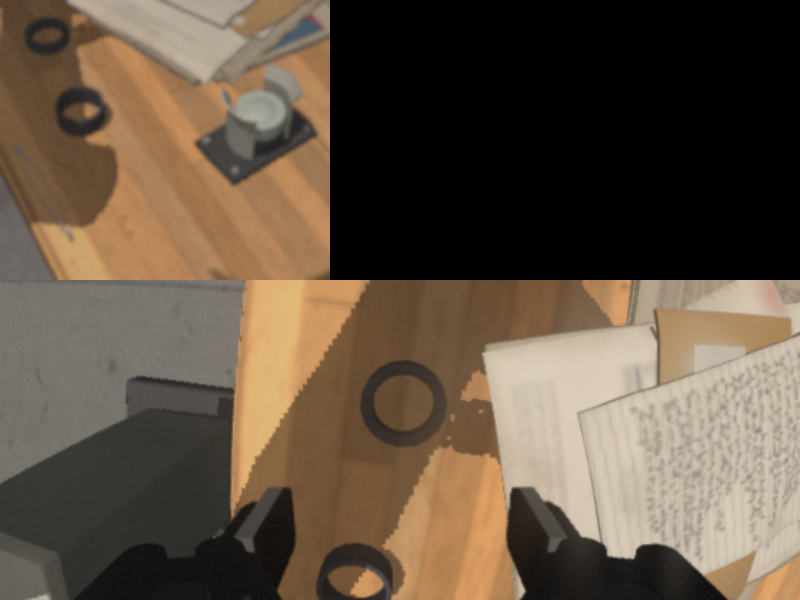

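The lens sits level in the cell. The ring is at (403,272) in the full wrist frame, about 10 px from the prediction. The arm may not have settled, so I'll measure again.

Run:
```python
from h import *
m=np.load("m3.npy",allow_pickle=True).item()
g=lambda m,u,v,z:pix(m,u,v,z,True).round(4)
print("old",g(m,281.9,190.4,.014), -np.array(m["R"]).T@m["t"])
s=monitor.state();m=cams.camera_model("wrist");w=cams.snapshot("wrist")
print(s["ee_pos"],abs(s["qvel"]).max(),-np.array(m["R"]).T@m["t"])
gray=cv2.cvtColor(w,cv2.COLOR_RGB2GRAY)[150:240,235:330]
_,b=cv2.threshold(gray,55,255,cv2.THRESH_BINARY_INV)
n,l,st,c=cv2.connectedComponentsWithStats(b)
for i in range(1,n):
    if st[i,4]>200:print(st[i],c[i],g(m,c[i][0]+235,c[i][1]+150,.012))
```

```text
old [0.4475 0.3526 0.014 ] [0.43801523 0.40740768 0.27239569]
[0.44856961 0.34309124 0.12974569] 0.005922602188439493 [0.43819706 0.40724231 0.27255915]
[ 17  11  51  59 931] [36.22556391 36.7207304 ] [0.4387 0.3538 0.012 ]
```

Run:
```python
from h import *
x,y=.4475,.348
manip.command_gripper(.066,20)
manip.movep([x,y,.06],down(Y+np.pi/2))
manip.servo_line([x,y,.003],max_speed=.12)
s=monitor.state();print(s["ee_pos"],s["wrist_force"].round(1))
manip.command_gripper(.03,20);w=monitor.state()["gripper_width"]
manip.command_gripper(.066)
manip.servo_line([x,y,.03],max_speed=.12)
manip.movep([x,y,.03],down(Y))
manip.command_gripper(.08)
manip.servo_line([x,y,.001],max_speed=.12)
manip.command_gripper(.03,40)
s=monitor.state();print(w,s["gripper_width"],s["finger_force"],s["ee_pos"])
manip.servo_line([x,y,.13],max_speed=.15)
manip.movep([.576,.115,.15],down(Y));manip.sleep(.1)
s=monitor.state();print(s["gripper_width"],s["t"],s["ee_pos"])
m=cams.camera_model("wrist");im=cams.snapshot("wrist")
np.save("m4.npy",m,allow_pickle=True)
cv2.imwrite("pics/w4.png",cv2.resize(im[:,:,::-1],(800,600)))
print(proj(m,np.array([.576,.115,.163])))
```

```text
[0.44828545 0.34886925 0.00427955] [ 0.5 -0.5  0.7]
0.04838275266168972 0.04784114962058654 40.78057872131467 [0.44804229 0.34864173 0.00236958]
0.04804105026777376 21.75 [0.57560657 0.11633759 0.14976399]
[281.66080361 272.18671036]
```

View pics/w4.png

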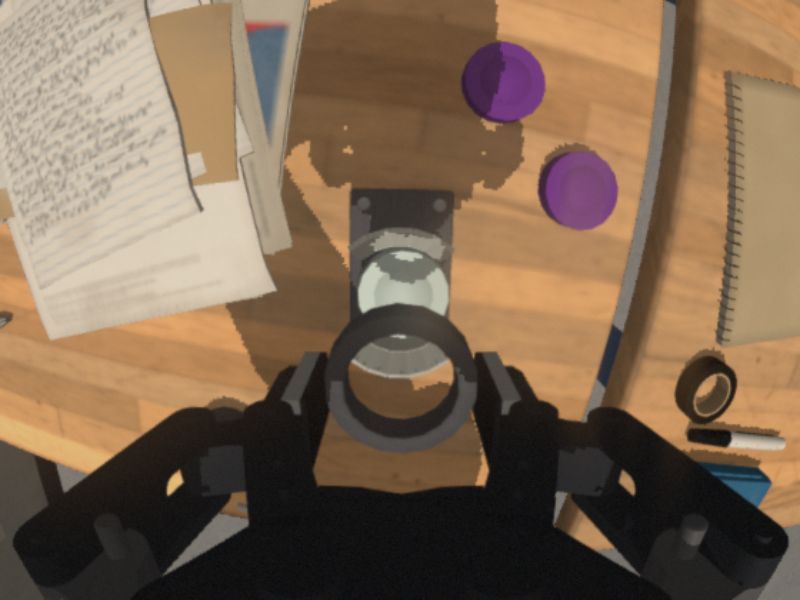

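The ring is held level, centred at (402,376) in the grip just as the lens was, and the seated lens is visible in the cell at (403,290). Next is lowering.

Run:
```python
from h import *
p,df=place(.576,.115,.0518,.09)
s=monitor.state();print(s["t"],s["gripper_width"])
if df[2]>3 and .049<p[2]<.0545 and np.hypot(*df[:2])<10:
    manip.command_gripper(.07);manip.sleep(.3)
    manip.servo_line([.576,.115,.15],max_speed=.15)
    manip.movep([.45,.09,.2],down(Y));manip.sleep(.3)
    a=cams.snapshot("scene")[190:290,250:350];b=cams.snapshot("side")[185:285,250:350]
    w=cams.snapshot("wrist")[0:130,210:340]
    o=np.hstack([cv2.resize(i,(260,260),interpolation=cv2.INTER_CUBIC) for i in(a,b,w)])
    cv2.imwrite("pics/w5.png",o[:,:,::-1]);print(monitor.state()["t"])
```

```text
0.082 [0.576  0.115  0.0822] [-0.4  0.4 -0.8]
0.074 [0.5756 0.1148 0.0735] [-0.6  0.4  0. ]
0.066 [0.5756 0.1148 0.0654] [ 0.4 -0.5  0.2]
0.058 [0.5757 0.1148 0.0574] [-0.4  0.8  0.1]
0.0538 [0.5758 0.1149 0.0535] [-0.3 -0.1 -0.3]
0.053 [0.576  0.115  0.0531] [ 0.2 -0.3 -0.8]
0.0522 [0.5762 0.1151 0.0524] [-0.3  0.5  1. ]
0.0514 [0.5762 0.1151 0.0524] [-2.3  1.   6. ]
24.4833 0.04804618455621466
27.0
```

View pics/w5.png

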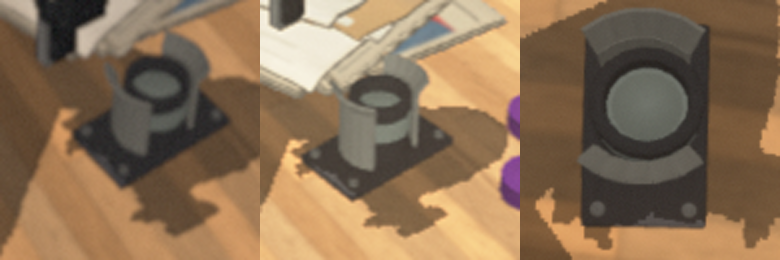

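The three views show the ring lying level on the lens inside the cell, centred at (646,103) in the wrist crop, and the fingers are clear.

```bash
python3 -c "
from rig import manip
print(manip.job_done())"
```

```text
the job is handed in; nothing more can be done
None
```

The lens blank (dome up) and the retaining ring are stacked level in the lens cell, the spare spacer was left untouched, and the job is handed in (no verdict was returned) after about 27 s of the 42 s allowed.

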